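Close the seed box with its vented lid and take the cover off

ROBOT

A 6-joint arm with a two-finger parallel gripper is mounted at the origin on the work surface. World frame = base frame: x ahead of the robot, y to its left, z up, the work surface at z = 0. Lengths are in mm, angles in rad, forces in N, time in s.
With the tool pointing down it reaches from about 350 to 975 mm from the base axis. Payload 17.4 kg.
Tool frame: the origin (TCP) lies between the finger pads, 19 mm behind the fingertips; this is the grasp point; z points along the fingers, y is the line along which they close (so a half turn about z gives the same grasp; the last joint's range is limited). The gripper opens to 85 mm and grips with 20 to 120 N. Pads are 22 mm wide; open, the fingers measure 114 mm over their backs; the gripper's body (76 mm by 85 mm) begins 54 mm behind the grasp point. The pads swing forward as they close: fully open they stand 13 mm farther back than shut.
Start: joints at [-0.038, 0.116, 1.442, -0, 1.584, -0.038], TCP at [675.006, -0.009, 250.003] pointing down, gripper open.
Joint ranges: [-2.83, 2.83], [-0.83, 2.19], [0.07, 2.5], [-1.14, 4.28], [0.01, 3], [-2.97, 2.97]. Speed limits (rad/s): [1.89, 1.89, 2.22, 3.14, 3.14, 3.14].

INTERFACE

Orientations are given as a unit quaternion [w, x, y, z].
In Python, from bench import ctrl gives the robot as it stands. The module is installed in compiled form; this text tells all that it offers. Calls block until the motion is done:
- ctrl.move_pose(position, orientation): joint-space move of the TCP to a pose.
- ctrl.servo_line(position, velocity=150, rot=None, stop_force=None): straight line of the TCP; rot=None keeps the orientation; velocity is the mean speed in mm/s. With stop_force (N) it stops when the force on the tool has changed by that much, and returns True; else False.
- ctrl.goto_joints(angles): joint-space move.
- ctrl.open_gripper() and ctrl.close_gripper(): open the fingers fully, or close them until they stop; the grip force is fixed at half the most.
- ctrl.dwell(seconds).
- ctrl.inverse_kinematics(position, orientation): joint angles nearest the present ones, or None.
- ctrl.read_camera(name): name is "scene" or "side" or "wrist"; returns the picture (384x512x3 uint8, red, green, blue); there is no depth.
- ctrl.camera_params(name): a dict with "vertical_fov" (degrees; the focal length in pixels is half the picture's height over the tangent of half this angle, whatever the lens; pixels are square), "cx", "cy" (the principal point, pixels), "xyz" and "orientation" of the camera in the world. Camera axes: x right, y down, z forward; pixel columns grow to the right and rows downward; lengths in mm; the calibration is good to about 2 mm. A picture is of the moment at which its call begins: read the wrist's pose just before it. camera_params takes no time and is no camera call; for the wrist camera it gives the pose at the moment of the call.
A pose or a line that the arm cannot do raises ctrl.IKError and nothing moves.
- ctrl.finish_job(): hands the job in; it is judged then, once.
Trained networks look in the newest picture that a camera, given by its name, has taken for a name from the list of things; names that differ only in an ending like _2 or _b are one class to them, and where a whole thing is asked for, a point or a joint stands for the part that bears it (a point fixed in the world has none). Each returns a list of dicts, best first, with "conf" (0 to 1); they miss things now and then, are a little off and sometimes report something else, mostly with a low value. They report only what shows in the picture. A call takes as long as a camera call. They do not tell look-alikes from the thing itself.
- ctrl.cut_out(camera, query): "region" (384x512 bool, what is visible of it) and "centre" ([column, row] in pixels, amid what is visible of it).
Readings, each from a call of its own:
- ctrl.read_time_s(): time.
- ctrl.read_q(): joint angles.
- ctrl.read_qvel(): joint speeds.
- ctrl.read_joint_torque(): joint torques, N m.
- ctrl.read_position(): TCP position.
- ctrl.read_tcp_rot(): TCP orientation.
- ctrl.read_wrist_force(): force on the tool from outside, world axes, zero at the start.
- ctrl.read_moment(): the same for the moment, N m.
- ctrl.read_opening(): opening from 0.0 (shut) to 1.0 (fully open).
- ctrl.read_gripper_force(): force on a finger pad.
Only numpy, scipy, OpenCV 4.12 (cv2) and the standard library are available. Lean on these libraries where they do the work, as an engineer would, in place of code of your own. Each camera call takes 0.05 s, during which the arm holds its last target. There are 200 camera calls.

TASK

Pull the carriage with the seed box out from under the grow-lamp, by its upright handle, until it meets its stop. Take up the slotted inner lid with the cover still nested on it (hold the inner lid's edges through the cover's two finger bays), set the pair on the box so that the inner lid drops fully home in the mouth, and let go. Then lift the cover off alone by its bar, leaving the inner lid seated and undisturbed so that the seedlings get air, and finish still holding the cover, level and straight above the box, about 10 cm clear of the inner lid: do not part the two lids earlier, do not drop the inner lid, do not put the cover down, and leave the other things on the board where they are.

Things in the scene. Friction and masses are not known exactly. Their poses are not given: they have to be found in the camera images.
- lamp_stand: Fixed stand: two slide rails along its y (y = -120 to +200 mm), and a white lamp hood 220 (x) by 190 (y) mm, z = 230 to 275 mm, over y = 0 to +190 mm, on posts at x = +-92, y = +100 mm. Origin on the board under the middle of the hood's front edge, z up. The carriage comes out along its -y. Its yaw is that of the carriage and box.
- carriage (a joint): Slide of the aluminium carriage (tray 124 mm wide, floor top at 22 mm) to which the seed box is fixed: 0 = fully in under the lamp, 0.165 m = out against its stop, a hard end; grows as it comes out along the stand's -y. About 3 N friction; stays where it is left. Starts 0 to 30 mm out.
- carriage_grip (a point): Middle of the carriage's handle: a level round steel bar 10 mm thick, 78 mm long along the stand's x, on two pegs 68 mm apart, 58 mm above the board and 36 mm above the tray floor. Free on both sides: pinch it from above, closing along the stand's y. It is 140 mm ahead (stand's -y) of box_mouth. Axes as the stand's.
- box_mouth (a point): Centre of the seed box's open mouth, in the plane of its rim, 102 mm above the board; rides on the carriage. Box 108 (x) by 58 (y) mm outside, 80 mm high, walls 4 mm, mouth 100 x 50 mm. Axes as the stand's. With the carriage at its stop it is 110 mm in front of the hood's edge.
- inner_lid: Loose slotted wooden lid, about 75 g, the cover nested on it. Board 112 (x) by 62 (y) mm, z = 8 to 26 mm, alike after a half turn; below it (z = 0 to 8 mm) two cleats, outline 95 x 45 mm, drop into the box's mouth with 2.5 mm play each side until the board rests on the rim: home, its origin is 8 mm below box_mouth. Origin: centre of the cleats' underside, z up.
- cover: Loose wooden cap, about 95 g, 125 (x) by 75 (y) mm, lying by its weight alone on the inner lid with 2.5 mm play all round: roof z = 0 to 6 mm, skirts at ends and corners down to z = -12 mm. Origin: centre of the roof's underside, 26 mm above the inner lid's origin when nested; axes as the inner lid's.
- cover_bar (a point): Centre of the top of the cover's bar, 30 mm above the cover's origin: the bar is 84 (x) by 14 (y) mm and rises 24 mm from the roof; pinch it from above, closing along y, with the TCP about level with this point (lower, the fingertips meet the roof).
- finger_bay (a point): Middle of the bay on the cover's +y side, at mid-height of the inner lid's edge (17 mm above the inner lid's origin, 31 mm out in y); its twin is 62 mm away at -y. Each bay is 48 mm long in x, cut through skirt and roof (roof there 56 mm wide), so fingers from above, closing along y, pinch the bare edges of the inner lid; TCP 23 mm above the table suits the standing pair.
- mister: Bystander: green plastic press-button spray mister, 72 mm across, 151 mm high, origin at its base.
- bonsai_tray: Bystander: shallow brown bonsai tray, 147 x 107 x 32 mm, origin at its base.
- root_hook: Bystander: stainless steel root hook lying on the board, 145 mm long, 18 mm thick.
- vase: Bystander: small glass vase, 64 mm across, 110 mm high, origin at its base.
- turntable: Bystander: round wooden turntable, 140 mm across, 36 mm high, origin at its base.
- clay_pot: Bystander: empty terracotta pot, 76 mm across, 64 mm high, near the robot, origin at its base.
- broom: Bystander: hand brush, 170 mm long, lying on the board.
- dish: Bystander: shallow dish, 100 mm across, 25 mm high, origin at its base.
Mind the look-alikes: they are no part of the job. Of the things shaped like the cover, the wooden one is meant.

How it is judged (in metres and radians):
On the way, in this order (a step that is already met when the one before it is completed fails the run):
1. The carriage is drawn out to its stop (0.160 m or more) (value of joint carriage above 0.16 m), for 0.2 s.
2. The inner lid is fully home in the box's mouth, the cover still nested on it, and the fingers are off the inner lid (horizontal distance between inner_lid and box_mouth below 0.006 m and z of inner_lid in the frame of box_mouth below -0.0065 m and angle between the x axis of inner_lid and the x axis of box_mouth, either way round below 0.12 rad and angle between inner_lid's own z axis and vertical below 0.04 rad and z of cover in the frame of inner_lid between 0.023 and 0.0285 m and horizontal distance between cover and inner_lid below 0.006 m and contact force between the fingers and inner_lid below 0.1 N), for 0.2 s.
At the end, for the whole second after the job is handed in: Carriage at least 0.155 m out; inner lid home: within 6 mm of centre, 6.5 mm or more below the rim plane, square to 0.12 rad, level to 0.04 rad, touched by neither fingers nor cover; cover held still by the fingers, level to 0.2 rad, within 60 mm of straight above, 60 mm or more clear of it (horizontal distance between inner_lid and box_mouth below 0.006 m and z of inner_lid in the frame of box_mouth below -0.0065 m and angle between the x axis of inner_lid and the x axis of box_mouth, either way round below 0.12 rad and angle between inner_lid's own z axis and vertical below 0.04 rad and value of joint carriage above 0.155 m and z of cover in the frame of box_mouth above 0.078 m and horizontal distance between cover and box_mouth below 0.06 m and angle between cover's own z axis and vertical below 0.2 rad and contact force between the fingers and cover above 1 N and contact force between the fingers and inner_lid below 0.1 N and contact force between inner_lid and cover below 0.05 N and linear speed of cover below 0.03 m/s and linear speed of inner_lid below 0.02 m/s); the arm keeps its last pose, push and grip.
It fails at once if The cover is parted from the inner lid while the inner lid is not home in the box (distance between cover and inner_lid above 0.045 m and not (horizontal distance between inner_lid and box_mouth below 0.006 m and z of inner_lid in the frame of box_mouth below -0.0065 m and angle between the x axis of inner_lid and the x axis of box_mouth, either way round below 0.12 rad and angle between inner_lid's own z axis and vertical below 0.04 rad)).
It fails at once if The inner lid is up off its seat and off the table without the fingers holding it (dropped, or dragged up by the cover) (height (world z) of inner_lid above 0.015 m and z of inner_lid in the frame of box_mouth above 0.004 m and contact force between the fingers and inner_lid below 0.05 N).
It fails at once if One of the other things on the board is pushed away (more than 30 mm) (distance of any of mister, bonsai_tray, root_hook, vase, turntable, clay_pot, broom, dish from where it was at the start of the episode above 0.03 m).
It also fails if it takes over 72 s, if anything falls off the work surface, if the arm or the gripper's body presses on something with over 40 N, if the wrist force passes 120 N, or if a joint passes its speed limit or range.

## Working session

There is one attempt and no reset: what is moved stays moved. The work goes in short steps, each a Python script; the robot and the scene stay as the last script left them, time stands still between calls to the robot, and variables do not carry over. Pictures are saved under pics/ and viewed, at most 10 in all, crops included, and the job is handed in when it is done.

```bash
mkdir -p pics
cat > h.py <<'E'
import numpy as np, cv2
from bench import ctrl
from scipy.spatial.transform import Rotation as R
def cam(n):
    p=ctrl.camera_params(n); f=192/np.tan(np.radians(p["vertical_fov"])/2)
    w,x,y,z=p["orientation"]; return f,p["cx"],p["cy"],np.array(p["xyz"]),R.from_quat([x,y,z,w]).as_matrix()
def ray(c,uv,z):
    f,cx,cy,t,M=c; d=M@np.array([(uv[0]-cx)/f,(uv[1]-cy)/f,1]); return t+d*(z-t[2])/d[2]
def proj(c,P):
    f,cx,cy,t,M=c; q=(np.atleast_2d(P)-t)@M; return np.c_[q[:,0]/q[:,2]*f+cx,q[:,1]/q[:,2]*f+cy]
def down(yaw): # tool y axis along direction yaw (world), z down
    y=np.array([np.cos(yaw),np.sin(yaw),0]);z=np.array([0,0,-1.]);M=np.c_[np.cross(y,z),y,z]
    q=R.from_matrix(M).as_quat(); return [q[3],q[0],q[1],q[2]]
def save(n,im): cv2.imwrite("pics/"+n,im[:,:,::-1])
E
python3 - <<'E'
from h import *
ims=[]
for n in("scene","side"):
    im=ctrl.read_camera(n);ims.append(im);c=cam(n);print(n,c[0],c[3],c[4][:,2])
    save(n+"_raw.png",im)
    for q in("cover","inner_lid","lamp_stand","carriage","box_mouth","cover_bar"):
        for d in ctrl.cut_out(n,q): print(q,round(d["conf"],2),np.round(d["centre"]),d["region"].sum())
save("a.png",cv2.resize(ims[0],(800,600)));save("b.png",cv2.resize(ims[1],(800,600)))
print(ctrl.read_time_s(),ctrl.read_tcp_rot())
E
```

```text
scene 403.54640716705035 [1179.32435066 -134.21056452  951.25635113] [-0.61618166  0.08093937 -0.78343409]
cover 0.88 [191. 205.] 988
cover 0.81 [ 96. 285.] 1485
cover 0.77 [109. 172.] 828
cover 0.58 [166. 161.] 751
cover 0.24 [327. 265.] 710
lamp_stand 0.87 [387. 170.] 9771
carriage 0.92 [350. 200.] 3456
box_mouth 0.72 [350. 200.] 3391
box_mouth 0.51 [326. 267.] 711
cover_bar 0.82 [ 95. 285.] 1511
cover_bar 0.74 [231. 161.] 489
cover_bar 0.72 [168. 162.] 786
cover_bar 0.68 [106. 171.] 845
side 413.6450434942674 [ 178.60311099 -991.65864152 1050.89454233] [ 0.22061994  0.67568506 -0.70340354]
cover 0.79 [268. 245.] 838
cover 0.75 [210. 283.] 942
cover 0.56 [241. 342.] 1219
cover 0.55 [364. 291.] 989
cover 0.17 [229. 135.] 3813
inner_lid 0.35 [348. 252.] 190
carriage 0.72 [235. 154.] 1608
carriage 0.45 [190. 178.] 302
carriage 0.19 [264. 244.] 734
cover_bar 0.82 [368. 289.] 1001
cover_bar 0.79 [213. 283.] 966
cover_bar 0.56 [240. 337.] 1260
0.7 [3.33213965e-05 7.07093988e-01 7.07119572e-01 3.35209349e-05]
```

View pics/a.png

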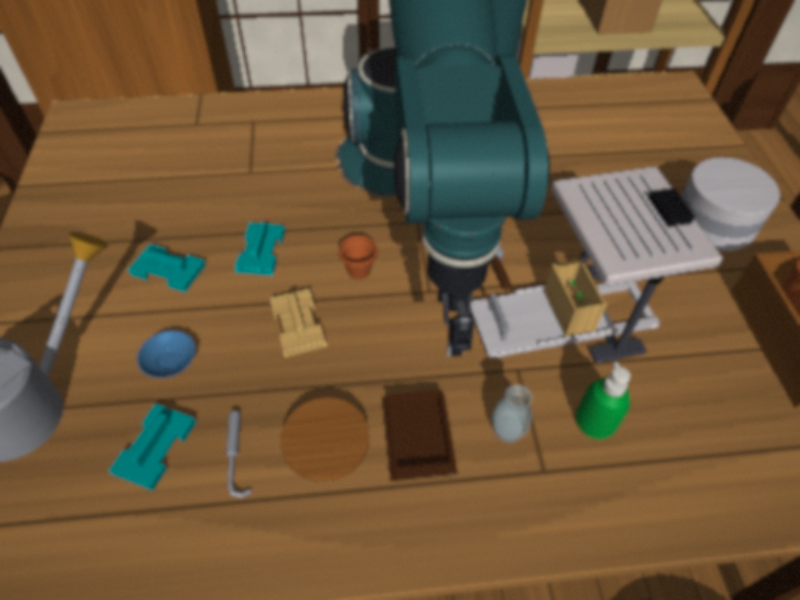

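View pics/b.png

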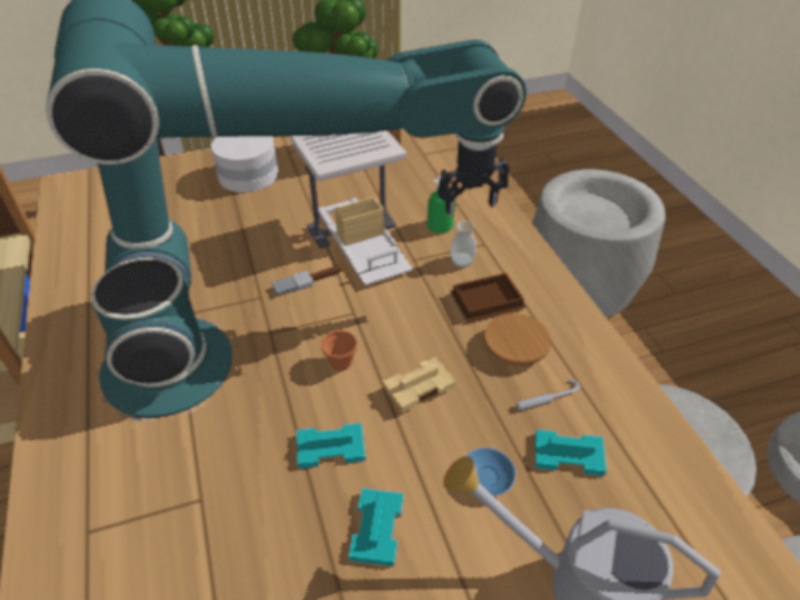

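The scene view shows the wooden pair at (191,205). The look-alikes are the teal caps at (109,172), (166,161) and (96,285); the side view has the wooden one at (268,245) and teal ones at (210,283), (241,342) and (364,291). I choose the wooden one. The carriage handle is near scene (318,202) and side (245,168). Next I'll get close views with the wrist camera.

Run:
```python
from h import *
s,d=cam("scene"),cam("side")
print("pair",ray(s,(191,205),40),ray(d,(268,245),40))
print("handle",ray(s,(318,202),58),ray(d,(245,168),58))
# hood front-edge etc.
print("hood corners scene",[ray(s,(u*.64,v*.64),275).round() for u,v in((553,183),(595,272),(718,243),(655,170))])
p=ray(d,(268,245),40)
q=ctrl.read_tcp_rot()
w=cam("wrist");print(w[0],w[3],w[4],ctrl.read_position())
ctrl.move_pose([p[0],p[1],300],q)
w=cam("wrist");print(w[3],proj(w,p))
im=ctrl.read_camera("wrist");save("w1.png",im)
for k in("cover","inner_lid","cover_bar"):
    for e in ctrl.cut_out("wrist",k): print(k,round(e["conf"],2),np.round(e["centre"]),e["region"].sum())
```

```text
pair [ 492.16772588 -228.57792723   40.        ] [ 475.70553611 -247.45139971   40.        ]
handle [528.45092534 123.61104652  58.        ] [512.23057763 100.43733721  58.        ]
hood corners scene [array([431., 206., 275.]), array([623., 217., 275.]), array([584., 418., 275.]), array([414., 383., 275.])]
344.476191765062 [674.78943958  69.57838561 374.98148036] [[ 9.99998509e-01  1.67829675e-03 -4.06388981e-04]
 [ 1.50421634e-03 -9.62210533e-01 -2.72302455e-01]
 [-8.48036082e-04  2.72301437e-01 -9.62211623e-01]] [6.75023293e+02 1.53840798e-02 2.50042503e+02]
[ 476.02315929 -177.41112794  424.73840797] [[254.00667535 157.33030029]]
cover 0.78 [ 93. 201.] 6087
cover 0.66 [256. 141.] 6531
cover 0.57 [153. 313.] 1526
cover 0.56 [455. 308.] 295
inner_lid 0.58 [256. 115.] 201
cover_bar 0.89 [ 94. 200.] 5710
cover_bar 0.84 [156. 314.] 1538
cover_bar 0.55 [261. 142.] 6546
cover_bar 0.51 [455. 305.] 307
```

View pics/w1.png

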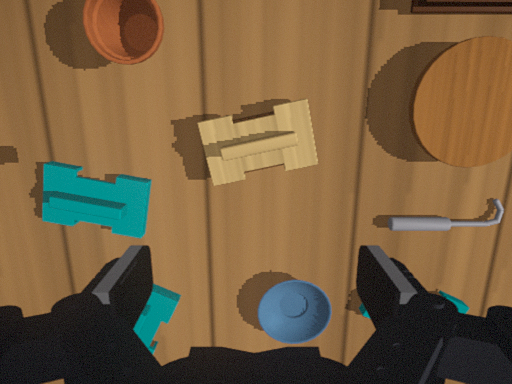

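The wrist view shows the wooden pair at (257,142) with its bar along x, tilted up to the right. Teal caps sit at (95,200), (155,315) and near (455,305). The scene and side positions disagree by about 20 mm, so I'll check the camera parameters for lens terms.

Run:
```python
from h import *
for n in("scene","side","wrist"): print({k:v for k,v in ctrl.camera_params(n).items() if k not in("xyz","orientation")})
# pair outline from wrist, two views
def look(tag):
    ctrl.read_camera; w=cam("wrist"); im=ctrl.read_camera("wrist"); save(tag,im)
    best=min((e for e in ctrl.cut_out("wrist","cover") ),key=lambda e:np.hypot(*(np.array(e["centre"])-proj(w,[476,-247,40])[0])))
    c=cv2.findContours(best["region"].astype("uint8"),0,1)[0];c=max(c,key=cv2.contourArea)[:,0]
    g=np.array([ray(w,u,32)[:2] for u in c],"float32"); print(tag,w[3],best["centre"],cv2.minAreaRect(g))
look("w2.png")
p=ctrl.read_position();q=ctrl.read_tcp_rot()
for dx,dy in((60,-40),(-60,-70)):
    ctrl.servo_line([p[0]+dx,p[1]+dy,p[2]],rot=q); look("w%d.png"%(dx+100))
```

```text
{'vertical_fov': 50.88850124207568, 'cx': 256.8039139346425, 'cy': 191.8425308734023}
{'vertical_fov': 49.79825949349516, 'cx': 251.1139850957461, 'cy': 194.63656478877215}
{'vertical_fov': 58.26779168731018, 'cx': 254.11285156118092, 'cy': 190.28085275844455}
w2.png [ 476.0520193  -177.33517667  424.63382899] [259.8, 140.2] ((480.77838134765625, -232.580078125), (124.88402557373047, 75.4727554321289), 12.101947784423828)
w160.png [ 535.65741063 -217.30881133  424.57280522] [207.4, 105.6] ((480.9122619628906, -233.21656799316406), (124.8431625366211, 75.14926147460938), 12.38684368133545)
w40.png [ 416.24366118 -247.4057264   424.7110802 ] [314.7, 76.3] ((480.94659423828125, -233.22308349609375), (126.3250961303711, 76.5355224609375), 12.400616645812988)
```

The wrist camera is consistent: pair at (480.9, -233.0), yaw 12.3°, footprint 125 x 75.5, which matches the cover. Now the handle from above.

Run:
```python
from h import *
q=ctrl.read_tcp_rot()
ctrl.move_pose([500,60,320],q)
w=cam("wrist"); im=ctrl.read_camera("wrist"); save("h1.png",im); np.save("h1.npy",np.r_[w[0],w[1],w[2],w[3],w[4].ravel()])
for k in("carriage_grip","carriage","lamp_stand","box_mouth"):
    for e in ctrl.cut_out("wrist",k): print(k,round(e["conf"],2),np.round(e["centre"]),e["region"].sum(),ray(w,e["centre"],58)[:2])
```

```text
carriage_grip 0.85 [268.  58.] 13294 [513.35908209 164.0566401 ]
lamp_stand 0.93 [268.  61.] 13424 [513.81415811 161.48598235]
lamp_stand 0.2 [422. 221.] 8729 [700.35170348 -18.64207738]
box_mouth 0.72 [267.  61.] 13443 [513.2841784  161.68299812]
box_mouth 0.26 [369. 316.] 551 [ 649.51375146 -149.83081548]
```

View pics/h1.png

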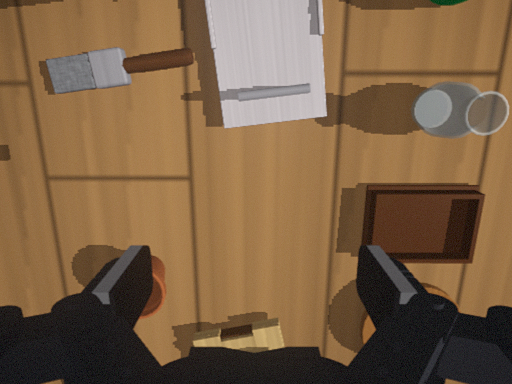

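The handle bar runs from (239,97) to (310,88) on the white tray. The brush is to its left, ending at (193,58), and the vase is to its right at (440,110). I'll compute the handle and take a closer view.

Run:
```python
from h import *
w=cam("wrist")
a,b=ray(w,(239,97),60),ray(w,(310,88),60);m=(a+b)/2;print(a,b,m,np.linalg.norm(a-b),np.degrees(np.arctan2(*(b-a)[[1,0]])))
print("broom end",ray(w,(193,58),10),"tray front corners",ray(w,(224,127),22),ray(w,(326,115),22))
q=ctrl.read_tcp_rot()
ctrl.servo_line([m[0],m[1]-10,300],rot=q)
w=cam("wrist"); im=ctrl.read_camera("wrist"); save("h2.png",im)
print(proj(w,[a,b]),w[3])
for k in("carriage","box_mouth","lamp_stand"):
    for e in ctrl.cut_out("wrist",k): print(k,round(e["conf"],2),np.round(e["centre"]),e["region"].sum())
```

```text
[483.0575554  124.69349116  60.        ] [559.20420628 134.14885349  60.        ] [521.13088084 129.42117232  60.        ] 76.73145584313936 7.078360129581788
broom end [426.844696   168.61636728  10.        ] tray front corners [462.84459184  89.11577883  22.        ] [585.70285478 103.61352768  22.        ]
[[219.22673019 154.99797947]
 [290.63448189 146.38920311]] [520.88587804 188.77535278 425.10395234]
carriage 0.77 [245.  84.] 19695
box_mouth 0.67 [246.  86.] 19532
box_mouth 0.16 [452.  26.] 5506
lamp_stand 0.57 [235.  65.] 24449
```

View pics/h2.png

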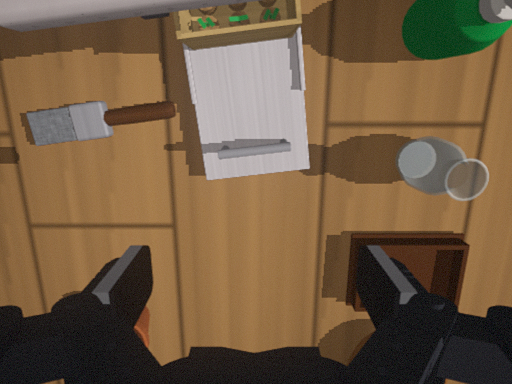

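The close view confirms the bar from (219,155) to (291,147): centre (521,129), yaw 6.9°, length 77 mm. The tray width also checks out at 124 mm. Grasping and pulling.

Run:
```python
from h import *
psi=np.radians(6.85); h=np.array([521.1,129.4,59])
for o in(np.pi/2,-np.pi/2):
    j=ctrl.inverse_kinematics([h[0],h[1],150],down(psi+o));print(o,np.round(j,2))
    k=ctrl.inverse_kinematics([480.9,-233,150],down(np.radians(12.3)+o));print(np.round(k,2))
w=cam("wrist");print("pot?",ray(w,(140,320),30))
q=down(psi+np.pi/2) if abs(ctrl.inverse_kinematics([h[0],h[1],150],down(psi+np.pi/2))[5])<abs(ctrl.inverse_kinematics([h[0],h[1],150],down(psi-np.pi/2))[5]) else down(psi-np.pi/2)
ctrl.move_pose([h[0],h[1],160],q)
print(ctrl.servo_line(h,100,stop_force=15),ctrl.read_position())
ctrl.close_gripper();print(ctrl.read_opening(),ctrl.read_gripper_force(),ctrl.read_position(),ctrl.read_wrist_force())
u=np.array([np.sin(psi),-np.cos(psi),0])
r=ctrl.servo_line(h+u*180,80,stop_force=25)
p=ctrl.read_position();print(r,p,(p-h)@u,ctrl.read_wrist_force(),ctrl.read_time_s())
```

```text
1.5707963267948966 [ 0.2  -0.14  1.86 -0.    1.42 -1.49]
[-0.5  -0.15  1.87 -0.    1.42 -2.28]
-1.5707963267948966 [ 0.2  -0.14  1.86 -0.    1.42  1.65]
[-0.5  -0.15  1.87 -0.    1.42  0.86]
pot? [ 368.51988862 -103.62427561   30.        ]
False [521.47542909 129.48870127  59.74648197]
0.09034661317460815 58.48479151725769 [521.13337973 129.40859752  59.17853818] [-1.93530069 -0.3184187   3.21432559]
True [538.67349971 -18.29358659  59.27551641] 148.73531988626283 [-2.75797114 11.93090651  8.87160564] 11.525
```

Run:
```python
from h import *
psi=np.radians(6.85);u=np.array([np.sin(psi),-np.cos(psi),0]);p0=ctrl.read_position()
r=ctrl.servo_line(p0+u*15,30,stop_force=25);p=ctrl.read_position();print(r,(p-p0)@u,p,ctrl.read_wrist_force())
ctrl.dwell(.4);ctrl.open_gripper();p=ctrl.read_position();print(p)
ctrl.servo_line([p[0],p[1],180],150)
m=p-u*140;print("mouth guess",m)
ctrl.move_pose([m[0],m[1]-70,320],down(0))
w=cam("wrist");im=ctrl.read_camera("wrist");save("box.png",im)
for k in("carriage","box_mouth"):
    for e in ctrl.cut_out("wrist",k): print(k,round(e["conf"],2),np.round(e["centre"]),e["region"].sum())
X=np.array([np.cos(psi),np.sin(psi),0])
g=[[*(m-u*b*25+X*a*50)[:2],102] for a,b in((1,1),(1,-1),(-1,-1),(-1,1))]
v=proj(w,g);print(v)
big=cv2.resize(im,None,fx=3,fy=3)[:, :];c=(v.mean(0)*3).astype(int);x0=max(c[0]-400,0);y0=max(c[1]-300,0)
for t in v: cv2.circle(big,tuple((t*3).astype(int)),3,(255,0,0),-1)
print(x0,y0);save("boxc.png",big[y0:y0+600,x0:x0+800])
```

```text
True -0.048437396147645695 [538.66677535 -18.24560874  59.31166552] [-1.68333292  6.56520647  5.17985241]
[538.44992669 -18.35968206  58.9921948 ]
mouth guess [521.75206383 120.64097037  58.9921948 ]
carriage 0.97 [255. 121.] 21715
box_mouth 0.58 [258. 123.] 21758
[[305.09711787  58.0064568 ]
 [309.05786934 112.57649481]
 [207.21656407 124.77273497]
 [199.05132835  71.27343045]]
365 0
```

View pics/boxc.png

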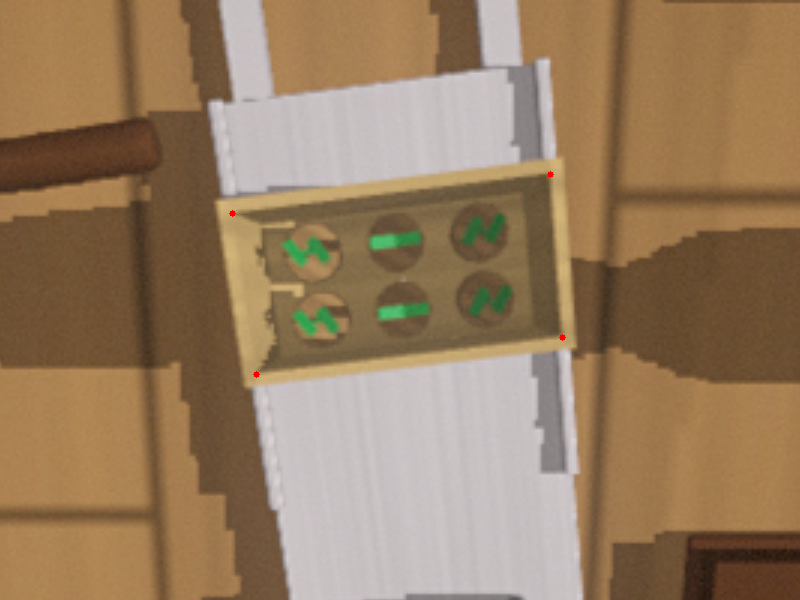

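The box is out, and the predicted mouth corners fall on the rim. Its outer rim corners in the crop are (217,200), (563,158), (575,347) and (247,386). I'll fit the pose from these, then go for the pair.

Run:
```python
from h import *
w=cam("wrist")
c=np.array([ray(w,((x+365-1)/3,(y-1)/3),102)[:2] for x,y in((217,200),(563,158),(575,347),(247,386))])
print(c.mean(0)); f=lambda v:(np.linalg.norm(v).round(1),np.degrees(np.arctan2(v[1],v[0])).round(2))
print(f(c[1]-c[0]),f(c[2]-c[3]),f(c[0]-c[3]),f(c[1]-c[2]))
# look again at pair with box-style overlay and higher contrast
P=np.array([480.9,-233.,0]);a=np.radians(12.35)
ctrl.move_pose([P[0],P[1]-70+10,300],down(0))
w=cam("wrist");im=ctrl.read_camera("wrist")
X=np.array([np.cos(a),np.sin(a),0]);Y=np.array([-X[1],X[0],0])
big=cv2.resize(im,None,fx=3,fy=3)
for z,sx,sy,col in((32,62.5,37.5,(255,0,0)),(56,42,7,(0,0,255))):
    v=proj(w,[P+X*i*sx+Y*j*sy+[0,0,z] for i,j in((1,1),(1,-1),(-1,-1),(-1,1))])
    cv2.polylines(big,[(v*3+1).astype(int)],True,col,1)
x,y=(v.mean(0)*3).astype(int);x0=max(0,x-350);y0=max(0,y-300);print(x0,y0);save("pairc.png",big[y0:y0+600,x0:x0+700])
```

```text
[521.58104519 121.43489012]
(np.float64(108.4), np.float64(6.6)) (np.float64(107.7), np.float64(6.79)) (np.float64(58.0), np.float64(97.13)) (np.float64(57.6), np.float64(96.46))
413 9
```

View pics/pairc.png

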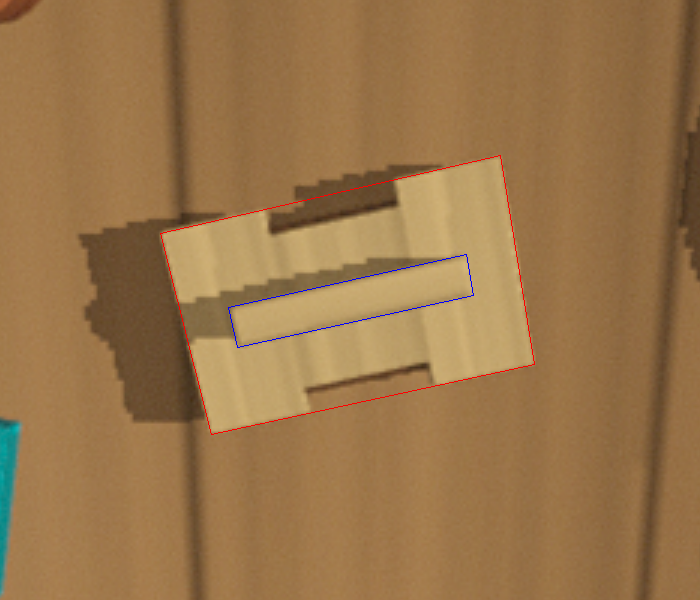

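The overlay matches both the cover and the bar, so pose and identity are confirmed. The box mouth is at (521.6, 121.1), 6.75°. Grasping the pair by the bays, lifting and checking.

Run:
```python
from h import *
a=np.radians(12.35)-np.pi/2; P=[480.9,-233.]
ctrl.move_pose([*P,140],down(a))
print(ctrl.servo_line([*P,23],80,stop_force=10),ctrl.read_position())
ctrl.close_gripper();print(ctrl.read_opening(),ctrl.read_gripper_force(),ctrl.read_position())
ctrl.servo_line([*P,60],50);print(ctrl.read_opening(),ctrl.read_gripper_force())
ctrl.servo_line([*P,200],100)
b=np.radians(6.75)-np.pi/2
ctrl.servo_line([521.6,121.1,200],120,rot=down(b));ctrl.dwell(.3)
print(ctrl.read_position(),ctrl.read_opening(),ctrl.read_gripper_force(),ctrl.read_wrist_force(),ctrl.read_time_s())
im=ctrl.read_camera("wrist");s=ctrl.read_camera("side");save("c1.png",np.hstack([cv2.resize(im,(400,300)),cv2.resize(s[90:240,130:330],(400,300))]))
```

```text
False [ 481.15288216 -233.13454559   23.51424925]
0.7134590106863942 66.06510758399963 [ 481.18316284 -233.15628675   23.7067425 ]
0.708225602891125 65.0342059135437
[521.59711286 121.02748999 199.99172493] 0.7066210399946137 65.04038572311401 [ 1.00187802  0.24019086 -1.44184818] 26.1
```

View pics/c1.png

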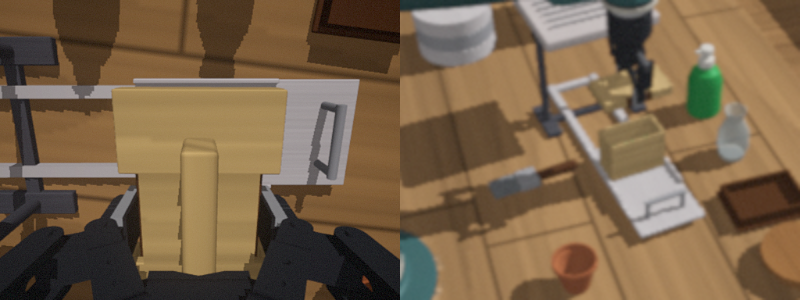

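The pair is held level with the cover nested, with the handle and tray visible beyond it. Lowering it into the mouth.

Run:
```python
from h import *
M=[521.7,121.1]
ctrl.servo_line([*M,130],60);ctrl.dwell(.2);f0=ctrl.read_wrist_force()
r=ctrl.servo_line([*M,117],20,stop_force=6);ctrl.dwell(.2)
print(r,ctrl.read_position(),ctrl.read_wrist_force()-f0,ctrl.read_opening(),ctrl.read_time_s())
```

```text
True [521.55830349 121.06914678 117.68378726] [-0.31507154 -0.09565807  6.7121858 ] 0.709588388257978 28.5083
```

Contact came at exactly the seated height, 117.7. Releasing, then looking from above.

Run:
```python
from h import *
p=ctrl.read_position();ctrl.open_gripper();ctrl.dwell(.4)
print(ctrl.read_opening(),ctrl.read_gripper_force())
ctrl.servo_line([p[0],p[1],240],80)
ctrl.move_pose([521.6,51,340],down(0))
w=cam("wrist");im=ctrl.read_camera("wrist")
P=np.array([521.6,121.1,0]);a=np.radians(6.75)
X=np.array([np.cos(a),np.sin(a),0]);Y=np.array([-X[1],X[0],0])
big=cv2.resize(im,None,fx=3,fy=3)
for z,sx,sy,col in((126,62.5,37.5,(255,0,0)),(150,42,7,(0,0,255))):
    v=proj(w,[P+X*i*sx+Y*j*sy+[0,0,z] for i,j in((1,1),(1,-1),(-1,-1),(-1,1))])
    cv2.polylines(big,[(v*3+1).astype(int)],True,col,1)
x,y=(v.mean(0)*3).astype(int);x0=max(0,x-350);y0=max(0,y-300);save("seat.png",big[y0:y0+600,x0:x0+700])
print(ctrl.read_time_s())
```

```text
1.0004403442463627 0.0
32.425
```

View pics/seat.png

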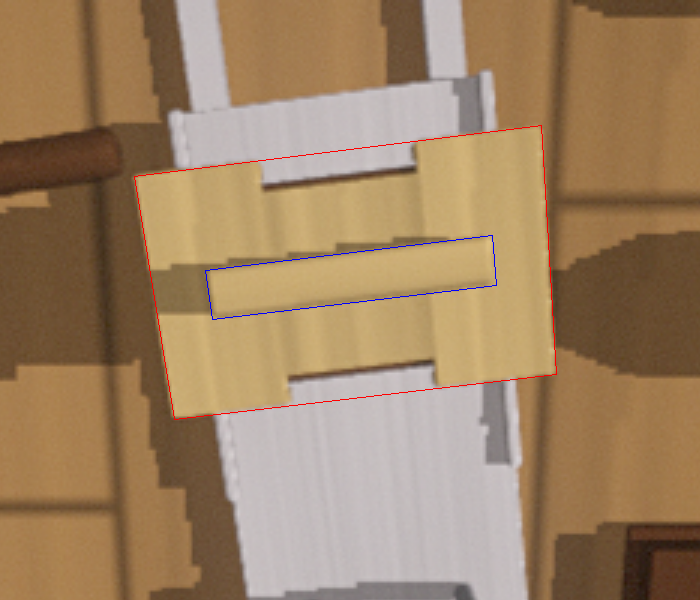

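The cover outline and bar match the predicted seated pose exactly. Now lifting the cover by its bar.

Run:
```python
from h import *
a=np.radians(6.75)-np.pi/2;M=[521.6,121.1]
ctrl.move_pose([*M,230],down(a))
print(ctrl.servo_line([*M,150],60,stop_force=10),ctrl.read_position())
ctrl.close_gripper();print(ctrl.read_opening(),ctrl.read_gripper_force(),ctrl.read_position())
p=ctrl.read_position();f=ctrl.read_wrist_force()
ctrl.servo_line([*M,p[2]+25],25);print(ctrl.read_wrist_force()-f)
ctrl.servo_line([*M,252],60);ctrl.dwell(.5)
print(ctrl.read_opening(),ctrl.read_gripper_force(),ctrl.read_position(),ctrl.read_wrist_force()-f,ctrl.read_time_s())
s=ctrl.read_camera("side");c=ctrl.read_camera("scene")
save("fin.png",np.hstack([cv2.resize(s[60:210,170:350],(400,333)),cv2.resize(c[110:260,260:440],(400,333))]))
```

```text
False [521.75874021 121.16753121 150.42171168]
0.14706477592356365 58.98881256580353 [521.68071474 121.11946988 150.21890252]
[ 1.28910241 -0.15166548 -3.70577662]
0.14849547747647446 58.6193186044693 [521.60031028 121.08176761 251.97139679] [-0.25731145 -0.77529397 -3.34462149] 39.0667
```

View pics/fin.png

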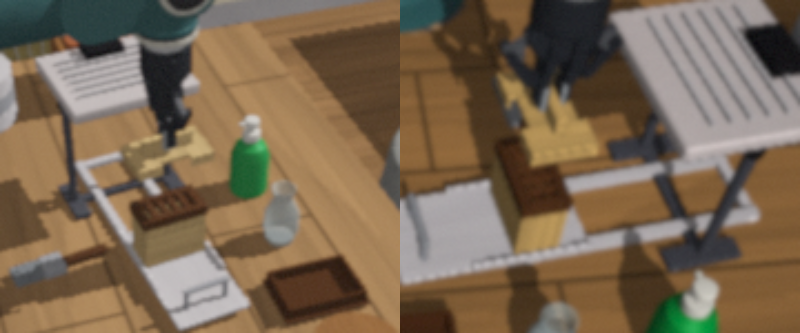

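The slotted inner lid (dark) sits flush on the box, and the cover is held level above it.

```bash
python3 -c "
from bench import ctrl
print(ctrl.finish_job())"
```

```text
the job is handed in; nothing more can be done
None
```

The job is handed in at about 39 s of the 72 s allowed: the carriage is against its stop, the inner lid looks seated in the box, and the cover is held level about 10 cm above it; the hand-in call returned no verdict.

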